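Draw up the dehumidifier cartridge with the pull hook

TASK

The drying cartridge sits deep in the white closet dehumidifier: take the red-handled pull hook from its blue stand, catch the cartridge's yellow loop with it and gently draw the cartridge all the way up to its stop. Use only the hook on the cartridge, leave the cartridge standing up, hang the hook back in its stand, and do not disturb the bottle, the dish or the lint roller.

Things in the scene. Friction and masses are not known exactly. Their poses are not given: they have to be found in the camera images.
- canister: Fixed white canister, 104 mm across, 125 mm tall, with a 72 mm wide bore open at the top. Origin: centre of its underside; z up; a green mark on rim and wall lies on its -x side. In the bore is a grey cartridge, 68 mm across, its flat top 40 to 90 mm below the mouth at the start: this depth is not measured, feel or look for it. A yellow loop stands on that top.
- mouth (a point): Centre of the bore's mouth, 125 mm above the shelf, axes as the canister's. At the upper stop the cartridge's top stands between 5 mm below and 45 mm above this plane.
- mark (a point): Green mark on the rim's top, on the canister's -x side. Yellow loop: 5 mm bar, feet 30 mm apart, sides 13 mm high, peaked to 24 mm in the middle (bar centres, above the cartridge's top). It stands 8 mm past the cartridge's centre, away from the mark, and square to the line mark-centre but turned up to 0.2 rad either way (not measured). A hook enters it going from the mark along +x.
- cartridge (a joint): How far the cartridge is drawn up, m: 0 at start, 0.085 at its stop. Friction about 5 N plus its 1 to 2 N weight; it stays where left unless pushed down by 3 N. Its seat is sprung, 2.5 N/mm, up to 10 mm both ways (not in this value): it yields when pressed, rises a few mm before sliding, settles a few mm when let go. Over 14 N of push or pull from the hook would damage it.
- hook: Loose pull hook, 120 g, hanging upright. Red handle 30 (x) by 26 (y) by 60 mm tall; origin: centre of the handle's underside, z up; grip it across y from above. A 6 mm steel rod runs down from the origin along -z, then turns to +x: the foot's underside is 108 mm below the origin, the toe reaches 25 mm in +x, its tip is turned up, topping out 95 mm below the origin.
- stand: Fixed blue translucent stand, 125 mm tall, top plate 100 (x) by 80 mm (y), white base 120 by 100 mm; origin: centre of its underside. A slot 14 mm wide runs in the top from x = -19 to +41 mm. The hook hangs in it, toe to the stand's +x, the handle's underside resting on the plate.
- hang (a point): Point on the stand's top plane where the hook's origin rests when it hangs (stand's x = 0, y = 0, 125 mm above the shelf).
- pump_bottle: Closed orange pump bottle, 60 mm across, about 160 mm tall with its push dispenser; origin at the centre of its underside. Bystander.
- dish: White ceramic dish, 110 mm across, 30 mm high; origin at the centre of its underside. Bystander.
- lint_roller: Lint roller lying on the shelf, 180 mm long along its x, roll 44 mm across and 90 mm long at the -x end, chrome handle to +x; origin on the shelf plane at the middle of the roll. Bystander.
There are look-alikes about, which are no part of the job. Of the things that look like the hook, the largest one is meant.

How it is judged:
On the way, in this order (a step that is already met when the one before it is completed fails the run):
1. the hook is taken out of its stand (distance between hook and hang above 0.1 m), for 0.1 s.
2. the cartridge is drawn up to its stop by the hook (within 8 mm) (value of joint cartridge above 0.077 m and horizontal distance between hook and mouth below 0.05 m and contact force between hook and cartridge above 1 N), for 0.1 s.
At the end, for the whole second after the job is handed in: The cartridge stands drawn up by at least 75 of its 85 mm; the hook hangs at rest and upright (within 0.15 rad) in the stand's slot, its origin within 25 mm sideways and 6 mm in height of the hang point; the robot touches nothing (value of joint cartridge above 0.075 m and horizontal distance between hook and hang below 0.025 m and z of hook in the frame of hang between -0.006 and 0.006 m and angle between hook's own z axis and vertical below 0.15 rad and linear speed of hook below 0.03 m/s).
It fails at once if hook and cartridge press or pull on each other with more than 14 N (contact force between hook and cartridge above 14 N).
It fails at once if the hook is forced against the canister with more than 14 N (contact force between hook and canister above 14 N).
It fails at once if the robot itself touches the cartridge (contact force between any of the fingers, the arm and cartridge above 0.5 N).
It fails at once if the bottle, the dish or the lint roller is moved 20 mm, or the bottle tipped (distance of any of pump_bottle, dish, lint_roller from where it was at the start of the episode above 0.02 m or angle between pump_bottle's own z axis and vertical above 0.3 rad).
It also fails if it takes over 72 s, if anything falls off the work surface, if the arm or the gripper's body presses on something with over 40 N, if the wrist force passes 120 N, or if a joint passes its speed limit or range.

ROBOT

A 7-joint arm with a two-finger parallel gripper is mounted at the origin on the work surface. World frame = base frame: x ahead of the robot, y to its left, z up, the work surface at z = 0. Lengths are in m, angles in rad, forces in N, time in s.
With the tool pointing down it reaches from about 0.425 to 1.025 m from the base axis. Payload 3.6 kg.
Tool frame: the origin (TCP) lies midway between the tips of the shut fingers; the grasp point (between the pads) lies 19 mm behind it; y points along the fingers, z is the direction in which the jaws open and shut, and the axes are right-handed (so a half turn about y gives the same grasp; the last joint's range is limited). The gripper opens to 85 mm and grips with 20 to 120 N. Pads are 22 mm wide; open, the fingers measure 114 mm over their backs; the gripper's body (76 mm by 85 mm) begins 54 mm behind the grasp point. The pads swing forward as they close: fully open they stand 13 mm farther back than shut.
Start: joints at [-1.26, 0.591, 0.048, 1.609, -0.033, 0.943, -0.034], TCP at [0.286, 0.666, 0.231] pointing down, gripper open.
Joint ranges: [-2.69, 2.69], [-0.47, 2.24], [-1.27, 1.36], [0.19, 2.51], [-1.53, 4.68], [0.08, 2.07], [-3.09, 3.09]. Speed limits (rad/s): [2.57, 2.57, 3.14, 3.14, 3.14, 3.14, 3.14].

INTERFACE

Orientations are given as [roll, pitch, yaw] about the fixed x, y, z axes, in that order (R = Rz(yaw) Ry(pitch) Rx(roll)).
In Python, from workcell import read_state, viewer, arm gives the robot as it stands.
- The arm moves only by the shell command python3 -m crank 'ROWS' [FORCE]. ROWS is JSON, a list of rows, each a list of 7 numbers: the shift along the tool's x, y, z in units of 30 mm (1.0 is 30 mm), then the turn, a rotation vector about the tool's x, y, z in units of 6 degrees (1.0 is 6 degrees), then the closure, from 0 (fully open) to 1 (shut). A call has 1 to 10 rows; each row is the pose to reach, as a shift and turn from the pose commanded when the call began, along the tool's axes at that moment; what a row does not reach only later rows make up. A row lasts 1/12 s, in which the tool goes at most 41.7 mm and 7.16 degrees, less where a joint would pass 70% of its speed; a pose out of reach is approached as far as the arm can. A call with a gripper value outside its range is refused whole. The fingers move at their own pace and stop on an object; FORCE is the grip in N (left out, the last holds). Time passes only in rows, so rows that repeat a pose let the fingers close. It gives the time, the measured TCP pose, the force and the opening at its end, in the units of the state.
- read_state(): the state, without advancing time (a new reading comes with each control period).
- viewer.snapshot(name): name is "scene" or "side" or "wrist"; returns the picture (384x512x3 uint8, blue, green, red); there is no depth.
- viewer.get_calibration(name): a dict with "intrinsics" (3x3 intrinsics, pixels), "extrinsics" (4x4, takes a point from camera to world coordinates); the wrist camera has in their place "T_tool_cam" (4x4, takes a point from camera to tool coordinates, whose origin is the TCP and whose axes are the tool frame's). Camera axes: x right, y down, z forward; pixel columns grow to the right and rows downward; lengths in m; the calibration is good to about 2 mm. A picture is of the moment at which its call begins: read the wrist's pose just before it. get_calibration takes no time and is no camera call.
- arm.job_done(): hands the job in, once; it reports no verdict.
The state is a dict: "time": time; "qpos": joint angles; "qd": joint speeds; "effort": joint torques, N m; "tcp_pos": TCP position; "orientation": TCP orientation; "wrist_force": force on the tool from outside, world axes, zero at the start; "ft_torque": the same for the moment, N m; "gripper_width": opening from 0.0 (shut) to 1.0 (fully open).
Only numpy, scipy, OpenCV 4.12 (cv2) and the standard library are available. Lean on these libraries where they do the work, as an engineer would, in place of code of your own. Each camera call takes 0.05 s, during which the arm holds its last target. There are 200 camera calls.

## Working session

There is one attempt and no reset: what is moved stays moved. The work goes in short steps, Python scripts to look and compute and a shell command to move; the robot and the scene stay as the last step left them, time stands still between calls to the robot, and variables do not carry over. Pictures are saved under pics/ and viewed, about 8 in all and at most 12, crops included, and the job is handed in when it is done.

```bash
ls; mkdir -p pics; python3 - <<'E'
from workcell import read_state, viewer
import cv2, numpy as np
print(read_state())
a=viewer.snapshot("scene");b=viewer.snapshot("side")
cv2.imwrite("pics/scene.png",a);cv2.imwrite("pics/side.png",b)
cv2.imwrite("pics/both.png",np.vstack([cv2.resize(a,(400,300)),cv2.resize(b,(400,300))]))
for n in("scene","side","wrist"):print(n,viewer.get_calibration(n))
E
```

```text
pics
{'time': 0.0, 'qpos': array([-1.25946169,  0.59214358,  0.04828056,  1.60983349, -0.03328868,
        0.94269862, -0.03370898]), 'qd': array([-0.00018892, -0.00045282, -0.00095778, -0.00029235, -0.00100972,
        0.00019681, -0.00016078]), 'effort': array([-1.97144409e-04, -5.48682225e+01,  1.54698595e+00, -1.98128217e+01,
        9.43750696e-03,  8.71963188e-03,  4.61047094e-06]), 'tcp_pos': array([0.28521066, 0.66563667, 0.23011863]), 'orientation': array([-1.57307159e+00, -1.27846452e-04, -4.04740560e-01]), 'wrist_force': array([0.5563891 , 0.27635392, 0.34504726]), 'ft_torque': array([-0.0416424 , -0.00971604, -0.03461478]), 'gripper_width': 1.002441061290569}
scene {'intrinsics': array([[419.22668467,   0.        , 251.25997079],
       [  0.        , 419.22668467, 185.75910489],
       [  0.        ,   0.        ,   1.        ]]), 'extrinsics': array([[ 0.3544458 ,  0.80903196, -0.46886615,  1.01244269],
       [ 0.93503499, -0.31138264,  0.1695595 , -0.15453912],
       [-0.00881773, -0.49850591, -0.86684145,  0.88532316],
       [ 0.        ,  0.        ,  0.        , 
[... 282 characters left out ...]
404,  0.4165343 , -0.64663334,  0.52779462],
       [ 0.02284814, -0.83003005, -0.55725046,  0.57093336],
       [ 0.        ,  0.        ,  0.        ,  1.        ]])}
wrist {'intrinsics': array([[304.09847605,   0.        , 258.93628947],
       [  0.        , 304.09847605, 190.43262682],
       [  0.        ,   0.        ,   1.        ]]), 'T_tool_cam': array([[ 5.57095333e-04,  9.61268510e-01,  2.75613027e-01,
        -7.07918648e-02],
       [-6.31028626e-04, -2.75612677e-01,  9.61268565e-01,
        -1.41916974e-01],
       [ 9.99999646e-01, -7.09437941e-04,  4.53045411e-04,
        -5.71781899e-04],
       [ 0.00000000e+00,  0.00000000e+00,  0.00000000e+00,
         1.00000000e+00]])}
```

View pics/scene.png

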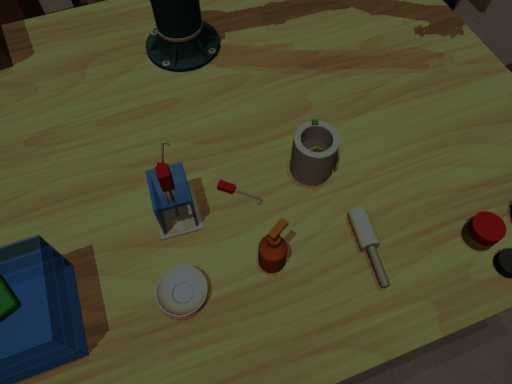

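View pics/side.png

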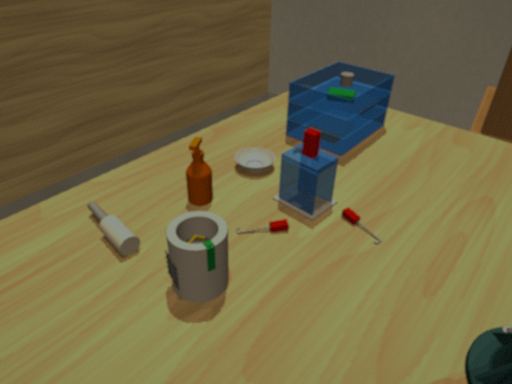

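The scene picture shows the stand with its hook at (168,180), the canister at (315,150) with its green mark at (315,122), the bottle at (272,250), the dish at (182,290) and the roller at (368,245).

Hook candidates in the scene picture: the hanging one at (165,177), a small one lying at (237,190) and a small one lying at (163,155). The hanging one fits because it is the largest and sits in the blue stand. I'll confirm it in enlarged crops.

```bash
python3 - <<'E'
import cv2, numpy as np
a=cv2.imread("pics/scene.png");b=cv2.imread("pics/side.png")
def c(i,x,y,w,h):
    o=cv2.resize(i[y:y+h,x:x+w],(400,300),interpolation=cv2.INTER_CUBIC);return o
f=np.vstack([np.hstack([c(a,120,140,133,100),c(a,265,105,100,75)]),np.hstack([c(b,240,120,133,100),c(b,140,205,133,100)])])
cv2.imwrite("pics/crops.png",cv2.convertScaleAbs(f,alpha=1.5))
E
```

```text
(no output)
```

View pics/crops.png

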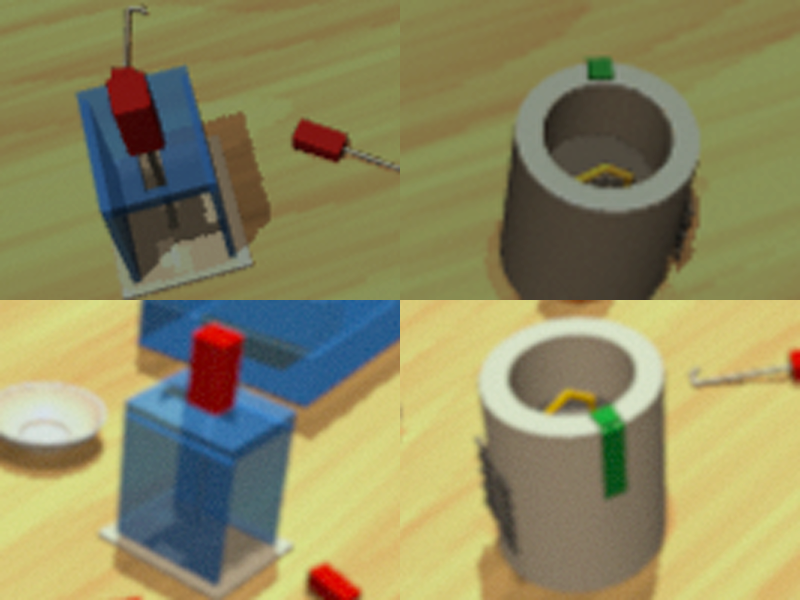

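The hanging hook is clearly the largest, upright in the blue stand. The open part of the slot shows on the near side, so toe/+x points away from the robot. The yellow loop apex is visible in both views. Now I'll locate everything.

```bash
cat > h.py <<'E'
import numpy as np, cv2
from scipy.optimize import least_squares
from scipy.spatial.transform import Rotation as Ro
from workcell import viewer, read_state
C={n:viewer.get_calibration(n) for n in("scene","side","wrist")}
def KE(n):
    if n!="wrist": return C[n]["intrinsics"],C[n]["extrinsics"]
    s=read_state();T=np.eye(4);T[:3,:3]=Ro.from_euler('xyz',s["orientation"]).as_matrix();T[:3,3]=s["tcp_pos"]
    return C[n]["intrinsics"],T@C[n]["T_tool_cam"]
def proj(ke,P):
    K,E=ke;p=(np.atleast_2d(P)-E[:3,3])@E[:3,:3]@K.T;return p[:,:2]/p[:,2:]
def ray(ke,uv):
    K,E=ke;return E[:3,3],E[:3,:3]@np.linalg.inv(K)@np.r_[uv,1]
def atz(ke,uv,z):
    o,d=ray(ke,uv);return o+d*(z-o[2])/d[2]
def tri(obs):
    A=np.zeros((3,3));b=np.zeros(3)
    for ke,uv in obs:
        o,d=ray(ke,uv);d=d/np.linalg.norm(d);M=np.eye(3)-np.outer(d,d);A+=M;b+=M@o
    P=np.linalg.solve(A,b);return P,[(proj(ke,P)[0]-uv).round(1) for ke,uv in obs]
E
python3 - <<'E'
from h import *
S,D=KE("scene"),KE("side")
cs=lambda u,v:np.array([120+u*.3325,140+v/3]);cc=lambda u,v:np.array([265+(u-400)*.25,105+v*.25])
ds=lambda u,v:np.array([240+u*.3325,120+(v-300)/3]);dc=lambda u,v:np.array([140+(u-400)*.3325,205+(v-300)/3])
# stand
q=[(78,92),(187,68),(217,187),(105,212)];loc=np.array([[-.05,.04],[-.05,-.04],[.05,-.04],[.05,.04]])
W=np.array([atz(S,cs(*p),.125) for p in q]);print(W.round(4))
loc[:,1]*=np.sign(1)
best=[]
for sg in(1,-1):
    L=loc*[1,sg]
    f=lambda p:(proj(S,np.c_[(L@np.array([[np.cos(p[2]),np.sin(p[2])],[-np.sin(p[2]),np.cos(p[2])]]))+p[:2],np.full(4,.125)])-np.array([cs(*x) for x in q])).ravel()
    r=least_squares(f,[*W[:,:2].mean(0),0]);print("stand",sg,r.x.round(4),r.fun.round(1))
# side plate corners
for p in[(127,404),(295,413),(235,460),(170,365)]: print("side corner",atz(D,ds(*p),.125).round(3))
# canister
t=np.linspace(0,6.28,200)
def box(ke,x,y,r):
    p=proj(ke,np.c_[x+r*np.cos(t),y+r*np.sin(t),np.full(200,.125)]);return np.r_[p.min(0),p.max(0)]
bo=[(S,.052,cc,(514,62,700,208)),(S,.036,cc,(544,85,672,186)),(D,.052,dc,(480,320,664,437)),(D,.036,dc,(508,332,636,418))]
for sub in(bo[:2],bo[2:],bo):
    r=least_squares(lambda p:np.concatenate([box(k,*p,R)-np.r_[f(*b[:2]),f(*b[2:])] for k,R,f,b in sub]),[.6,-.1]);print("can",r.x.round(4),r.fun.round(1))
m=[atz(S,cc(600,68),.125),atz(D,dc(608,415),.125)];print("mark",m)
print("apex",tri([(S,cc(605,167)),(D,dc(570,392))]))
print("shoulders",tri([(S,cc(580,180)),(D,dc(547,412))]),tri([(S,cc(632,180)),(D,dc(597,401))]))
print("hook handle top", tri([(S,cs(125,70)),(D,ds(218,330))]))
E
```

```text
[[ 0.4853 -0.2032  0.125 ]
 [ 0.4936 -0.1249  0.125 ]
 [ 0.5943 -0.1327  0.125 ]
 [ 0.5855 -0.2088  0.125 ]]
stand 1 [ 0.5373 -0.1662 -0.0829] [ 37.1  -9.4 -35.8   7.4 -38.1   7.9  37.7 -10.2]
stand -1 [ 0.5397 -0.1673 -0.0804] [ 0.1  0.5  0.6 -0.4  0.4 -0.8 -1.1  0.7]
side corner [ 0.581 -0.127  0.125]
side corner [ 0.481 -0.199  0.125]
side corner [ 0.479 -0.114  0.125]
side corner [ 0.593 -0.2    0.125]
can [0.5397 0.1741] [ 0.  -0.5  0.3  0.8 -0.3 -0.7  0.   0.2]
can [0.5347 0.1758] [-0.6 -0.8  0.5  0.2 -0.2  0.7  0.4 -0.3]
can [0.5369 0.1749] [-0.2 -1.5 -0.  -0.3 -0.6 -1.7 -0.2 -0.9 -1.  -1.5 -0.  -0.7 -0.6 -0.
 -0.2 -1.2]
mark [array([0.49618054, 0.19002138, 0.125     ]), array([0.49548388, 0.18708349, 0.125     ])]
apex (array([0.54542082, 0.17150553, 0.10243002]), [array([-0.7, -0.2]), array([-0.9,  0.1])])
shoulders (array([0.54806328, 0.17055613, 0.08774704]), [array([4.9, 1.3]), array([ 6.6, -1.1])]) (array([0.54412647, 0.17345778, 0.09489129]), [array([-7.3, -2.2]), array([-9.9,  1.3])])
hook handle top (array([ 0.52914277, -0.16363832,  0.19117893]), [array([1.6, 1.1]), array([ 1.6, -0.8])])
```

```bash
cat >> h.py <<'E'
def go(xyz,yaw,roll=-np.pi/2,pitch=0):
    s=read_state();R=Ro.from_euler('xyz',s["orientation"])
    d=R.inv().apply(np.array(xyz)-s["tcp_pos"])/.03
    w=(R.inv()*Ro.from_euler('xyz',[roll,pitch,yaw])).as_rotvec()/np.radians(6)
    print("t %.2f"%s["time"],"move",d.round(3),"turn",w.round(3))
def st():
    s=read_state();print("t %.2f"%s["time"],s["tcp_pos"].round(4),s["orientation"].round(4),"F",s["wrist_force"].round(2),"g %.3f"%s["gripper_width"])
E
python3 -c "
from h import *
go([.604,.153,.23],-.32)
S,D=KE('scene'),KE('side')
cc=lambda u,v:np.array([265+(u-400)*.25,105+v*.25]);dc=lambda u,v:np.array([140+(u-400)*.3325,205+(v-300)/3])
print(tri([(S,cc(580,180)),(D,dc(597,401))]),tri([(S,cc(632,180)),(D,dc(547,412))]))"
R='[16.5,0,-11.5,0,-0.8,0,0]'
python3 -m crank '[[16.5,0,-11.5,0,-0.8,0,0],[16.5,0,-11.5,0,-0.8,0,0],[16.5,0,-11.5,0,-0.8,0,0],[16.5,0,-11.5,0,-0.8,0,0],[16.5,0,-11.5,0,-0.8,0,0],[16.5,0,-11.5,0,-0.8,0,0],[16.5,0,-11.5,0,-0.8,0,0],[16.5,0,-11.5,0,-0.8,0,0],[16.5,0,-11.5,0,-0.8,0,0],[16.5,0,-11.5,0,-0.8,0,0]]' 60
python3 -c "
from h import *
st();go([.604,.153,.23],-.32)"
```

```text
t 0.10 move [ 16.497   0.034 -11.525] turn [ 0.02 -0.81  0.  ]
(array([0.53983629, 0.15833634, 0.08973916]), [array([-1.3, -0.4]), array([-1.8,  0.3])]) (array([0.55239391, 0.18543441, 0.09213069]), [array([-1.1, -0.3]), array([-1.6,  0.2])])
time: 0.93
tcp_pos: [0.5063, 0.3108, 0.231]
orientation: [-1.571, 0.0, -0.321]
wrist_force: [-0.1, 0.4, 0.1]
gripper_width: 1.0
t 0.93 [0.5063 0.3108 0.231 ] [-1.5714e+00  4.0000e-04 -3.2080e-01] F [-0.1   0.42  0.1 ] g 1.000
t 0.93 move [ 4.747  0.035 -3.964] turn [ 0.005 -0.007 -0.004]
```

```bash

python3 -m crank '[[4.7,0,-4,0,0,0,0],[4.7,0,-4,0,0,0,0],[4.7,0,-4,0,0,0,0],[4.7,0,-4,0,0,0,0],[4.7,0,-4,0,0,0,0],[4.7,0,-4,0,0,0,0],[4.7,0,-4,0,0,0,0],[4.7,0,-4,0,0,0,0]]'
python3 -c "
from h import *
st();k=KE('wrist');i=viewer.snapshot('wrist');cv2.imwrite('pics/w1.png',i)
np.savez('w1.npz',K=k[0],E=k[1])
p=proj(k,[[.537,.175,.125],[.546,.172,.09],[.5373,-.164,.125]]);print(p)
x,y=p[0].astype(int)
x0=max(0,x-80);y0=min(max(0,y-60),384-120);print(x0,y0)
cv2.imwrite('pics/w1c.png',cv2.convertScaleAbs(cv2.resize(i[y0:y0+120,x0:x0+160],(800,600),interpolation=cv2.INTER_CUBIC),alpha=1.5))"
```

```text
time: 1.6
tcp_pos: [0.6009, 0.1558, 0.2309]
orientation: [-1.57, 0.002, -0.32]
wrist_force: [-1.2, 1.6, -0.1]
gripper_width: 0.999
t 1.60 [0.6009 0.1558 0.2309] [-1.5704  0.0016 -0.3196] F [-1.19  1.58 -0.14] g 0.999
[[ 256.96274993  108.90981007]
 [ 257.16535045  119.11265108]
 [-107.20437922  234.34430488]]
176 48
```

View pics/w1c.png

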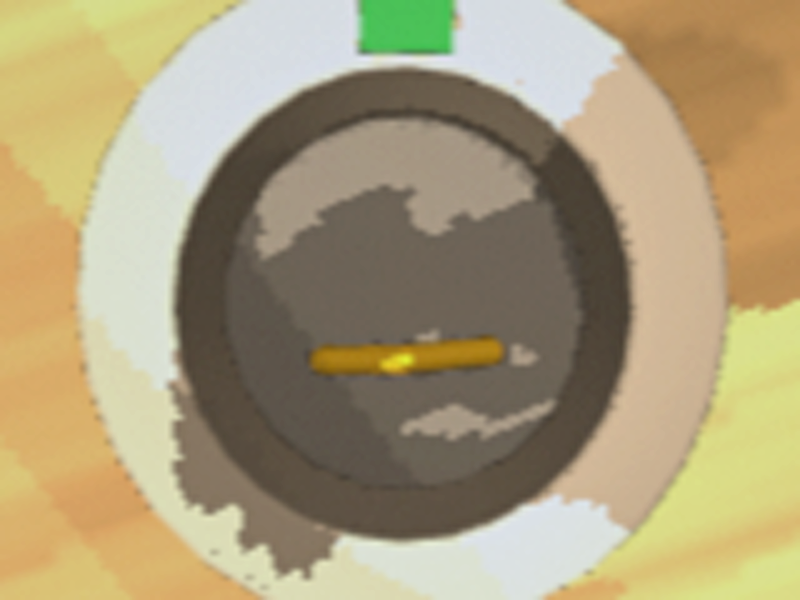

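```bash
python3 -c "
from h import *
d=np.load('w1.npz');k=(d['K'],d['E']);u=lambda x,y:np.array([176+x/5,48+y/5])
t=np.linspace(0,6.28,300)
def box(x,y,r,z):
    p=proj(k,np.c_[x+r*np.cos(t),y+r*np.sin(t),np.full(300,z)]);return np.r_[p.min(0),p.max(0)]
for z,r,b in((.125,.036,(176,68,630,540)),(.078,.034,(228,110,580,490)),(.07,.034,(228,110,580,490))):
    f=least_squares(lambda p:box(*p,r,z)-np.r_[u(*b[:2]),u(*b[2:])],[.54,.17]);print(z,f.x.round(4),f.fun.round(2))
for z in(.07,.075,.08):
    a,b=atz(k,u(322,360),z+.013),atz(k,u(493,351),z+.013);e=b-a;print(z,((a+b)/2).round(4),np.linalg.norm(e).round(4),'normal yaw',np.arctan2(-e[0],e[1]).round(3),atz(k,u(407,355),z+.024).round(4))
print('mark',atz(k,u(406,52),.125))
go([.50,-.164,.26],-.08)"

```

```text
0.125 [0.5382 0.1743] [-0.28 -0.04  0.28  0.07]
0.078 [0.5379 0.1743] [-1.1   0.42  1.1  -0.4 ]
0.07 [0.5378 0.1743] [-0.15  1.31  0.15 -1.48]
0.07 [0.5464 0.1722 0.083 ] 0.0318 normal yaw -0.269 [0.5458 0.1723 0.094 ]
0.075 [0.5462 0.1722 0.088 ] 0.0313 normal yaw -0.269 [0.5456 0.1724 0.099 ]
0.08 [0.546  0.1723 0.093 ] 0.0307 normal yaw -0.269 [0.5454 0.1725 0.104 ]
mark [0.50214265 0.18681418 0.125     ]
t 1.65 move [  0.153  -0.975 -11.198] turn [-0.007 -2.274 -0.015]
```

Wrist view: the bore mouth is centred at crop (403,304). The loop runs from (312,360) to (503,351), square to the entry within 0.1 rad. It agrees with the two-camera triangulation to 1 mm. Next is the stand.

```bash
python3 -c "
from h import *
go([.537,-.164,.26],-.08)"
python3 -m crank '[[1.3,-1,-10.8,0,-2.3,0,0],[1.3,-1,-10.8,0,-2.3,0,0],[1.3,-1,-10.8,0,-2.3,0,0],[1.3,-1,-10.8,0,-2.3,0,0],[1.3,-1,-10.8,0,-2.3,0,0],[1.3,-1,-10.8,0,-2.3,0,0],[1.3,-1,-10.8,0,-2.3,0,0],[1.3,-1,-10.8,0,-2.3,0,0],[1.3,-1,-10.8,0,-2.3,0,0],[1.3,-1,-10.8,0,-2.3,0,0]]'
python3 -m crank '[[0,0,0,0,0,0,0],[0,0,0,0,0,0,0],[0,0,0,0,0,0,0]]'
python3 -c "
from h import *
st();go([.537,-.164,.26],-.08);k=KE('wrist');i=viewer.snapshot('wrist');cv2.imwrite('pics/w2.png',i)
np.savez('w2.npz',K=k[0],E=k[1])
p=proj(k,[[.537,-.164,.185]]);print(p)
x,y=p[0].astype(int);x0=x-100;y0=y-75;print(x0,y0)
cv2.imwrite('pics/w2c.png',cv2.convertScaleAbs(cv2.resize(i[y0:y0+150,x0:x0+200],(800,600),interpolation=cv2.INTER_CUBIC),alpha=1.5))"
```

```text
t 1.65 move [  1.324  -0.977 -10.813] turn [-0.007 -2.274 -0.015]
time: 2.48
tcp_pos: [0.5361, -0.1663, 0.2616]
orientation: [-1.571, -0.0, -0.083]
wrist_force: [0.7, 1.2, -0.1]
gripper_width: 0.999
time: 2.73
tcp_pos: [0.5372, -0.1625, 0.2611]
orientation: [-1.57, 0.0, -0.076]
wrist_force: [0.3, 0.5, 0.1]
gripper_width: 1.002
t 2.73 [ 0.5372 -0.1625  0.2611] [-1.5697e+00  3.0000e-04 -7.5600e-02] F [0.31 0.5  0.09] g 1.002
t 2.73 move [-0.003  0.037 -0.05 ] turn [-0.01   0.042 -0.003]
[[257.0835497  201.02927761]]
157 126
```

View pics/w2c.png

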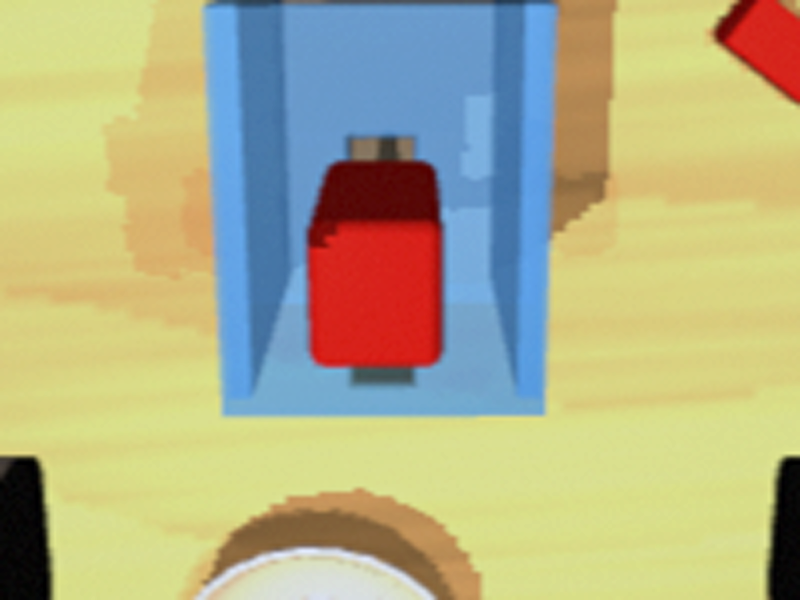

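```bash
python3 -c "
from h import *
d=np.load('w2.npz');k=(d['K'],d['E']);u=lambda x,y:np.array([157+x/4,126+y/4])
a=atz(k,u(381,136),.125);b=atz(k,u(382.5,385),.125);e=b-a;L=np.linalg.norm(e);yw=np.arctan2(e[1],e[0])
print('slot',a,b,L,yw,'hang',a+e*19/60)
for p in((223,415),(545,415)):print('plate end',atz(k,u(*p),.125))
h=atz(k,u(376,293),.185);print('handle top',h,[atz(k,u(*p),.185).round(4) for p in((310,220),(442,220),(310,366),(442,366))])
print('handle base back edge',atz(k,u(350,160),.125),atz(k,u(425,160),.125))
"

```

```text
slot [ 0.51632442 -0.16711507  0.125     ] [ 0.57786974 -0.17181481  0.125     ] 0.06172450322502843 -0.07621428134805629 hang [ 0.53581377 -0.16860332  0.125     ]
plate end [ 0.58276328 -0.21172132  0.125     ]
plate end [ 0.58887061 -0.13244811  0.125     ]
handle top [ 0.53524753 -0.16845271  0.185     ] [array([ 0.5202, -0.1794,  0.185 ]), array([ 0.5221, -0.1551,  0.185 ]), array([ 0.5489, -0.1823,  0.185 ]), array([ 0.5508, -0.1571,  0.185 ])]
handle base back edge [ 0.52139604 -0.17476153  0.125     ] [ 0.52272781 -0.15738107  0.125     ]
```

```bash
python3 -c "
from h import *
st();go([.536,-.1685,.150],-.077)"
```

```text
t 2.78 [ 0.5371 -0.1629  0.2611] [-1.57e+00  4.00e-04 -7.61e-02] F [ 0.36 -0.07 -0.45] g 1.001
t 2.78 move [-0.022  3.703 -0.191] turn [-0.007  0.009 -0.003]
```

```bash

python3 -m crank '[[0,1,-0.19,0,0,0,0],[0,2,-0.19,0,0,0,0],[0,3,-0.19,0,0,0,0],[0,3.5,-0.19,0,0,0,0],[0,3.7,-0.19,0,0,0,0],[0,3.7,-0.19,0,0,0,0],[0,3.7,-0.19,0,0,0,0],[0,3.7,-0.19,0,0,0,0.4],[0,3.7,-0.19,0,0,0,0.6]]' 60
python3 -m crank '[[0,0,0,0,0,0,0.8],[0,0,0,0,0,0,0.9],[0,0,0,0,0,0,0.9],[0,0,0,0,0,0,0.9],[0,0,0,0,0,0,0.9],[0,0,0,0,0,0,0.9]]' 60
python3 -c "
from h import *
st();go([.536,-.1685,.28],-.077)"
```

```text
time: 3.53
tcp_pos: [0.5374, -0.1711, 0.1517]
orientation: [-1.571, -0.003, -0.08]
wrist_force: [0.4, -0.3, -0.3]
gripper_width: 0.746
time: 4.03
tcp_pos: [0.5365, -0.171, 0.151]
orientation: [-1.571, -0.001, -0.08]
wrist_force: [-0.8, 0.3, 5.7]
gripper_width: 0.296
t 4.03 [ 0.5365 -0.171   0.151 ] [-1.5708e+00 -8.0000e-04 -8.0200e-02] F [-0.76  0.33  5.71] g 0.296
t 4.03 move [-0.021 -4.301  0.083] turn [-0.    -0.03   0.008]
```

```bash

python3 -m crank '[[0,-0.3,0,0,0,0,0.9],[0,-0.8,0,0,0,0,0.9],[0,-1.5,0,0,0,0,0.9],[0,-2.3,0,0,0,0,0.9],[0,-3.1,0,0,0,0,0.9],[0,-3.9,0,0,0,0,0.9],[0,-4.7,0,0,0,0,0.9],[0,-5.2,0,0,0,0,0.9],[0,-5.2,0,0,0,0,0.9],[0,-5.2,0,0,0,0,0.9]]' 60
python3 -c "
from h import *
st()
a=viewer.snapshot('scene');b=viewer.snapshot('side')
cv2.imwrite('pics/s3.png',cv2.convertScaleAbs(np.hstack([cv2.resize(a[80:260,90:270],(400,400),interpolation=2),cv2.resize(b[50:230,230:410],(400,400),interpolation=2)]),alpha=1.5))
go([.5382-.022*np.cos(-.28),.1743,.33],-.28)"
```

```text
time: 4.87
tcp_pos: [0.5361, -0.1711, 0.3067]
orientation: [-1.571, -0.001, -0.08]
wrist_force: [-0.6, 0.4, -2.0]
gripper_width: 0.295
t 4.87 [ 0.5361 -0.1711  0.3067] [-1.571e+00 -1.200e-03 -8.030e-02] F [-0.65  0.37 -2.02] g 0.295
t 4.97 move [-1.518 -0.83  11.416] turn [-1.000e-03  1.909e+00 -2.800e-02]
```

View pics/s3.png

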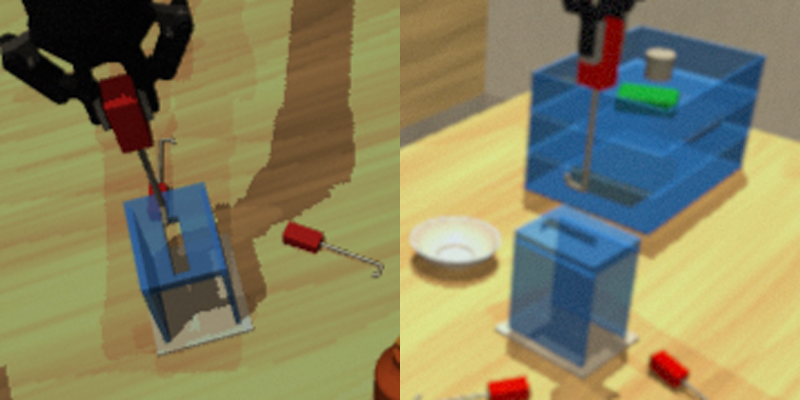

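Hook held and clear of the stand. I'll check it is upright by triangulating rod top and foot.

```bash
python3 -c "
from h import *
S,D=KE('scene'),KE('side')
s=lambda x,y:np.array([90+x*.45,80+y*.45]);d=lambda x,y:np.array([230+(x-400)*.45,50+y*.45])
print(tri([(S,s(141,151)),(D,d(597,88))]),tri([(S,s(164,209)),(D,d(587,184))]))
E=[[.536,-.171,.281],[.536,-.171,.175],[.561,-.173,.176]]
print((proj(S,E)-[90,80])/.45,(proj(D,E)-[230,50])/.45+[400,0])
"

```

```text
(array([ 0.53938786, -0.17290597,  0.27110396]), [array([-2.3, -1.7]), array([-2.3,  1.2])]) (array([ 0.53680919, -0.17127843,  0.17548273]), [array([-1.8, -1.2]), array([-1.9,  0.8])])
[[134.43246763 136.0670042 ]
 [160.0752893  205.80033905]
 [164.86209096 228.36594738]] [[595.17567611  81.66276696]
 [583.37958847 186.60254263]
 [563.3396173  177.3471619 ]]
```

```bash
python3 -c "
from h import *
go([.5162,.1809,.307],-.28)"
python3 -m crank '[[-1.5,0,2,0,1.9,0,0.9],[-1.5,0,3,0,1.9,0,0.9],[-1.5,0,4,0,1.9,0,0.9],[-1.5,0,5,0,1.9,0,0.9],[-1.5,0,6,0,1.9,0,0.9],[-1.5,0,7,0,1.9,0,0.9],[-1.5,0,8,0,1.9,0,0.9],[-1.5,0,9,0,1.9,0,0.9],[-1.5,0,10,0,1.9,0,0.9],[-1.5,0,11,0,1.9,0,0.9]]' 60
python3 -c "
from h import *
go([.5162,.1809,.307],-.28)"
```

```text
t 4.97 move [-1.561 -0.063 11.633] turn [-1.000e-03  1.909e+00 -2.800e-02]
time: 5.8
tcp_pos: [0.5165, 0.1625, 0.3044]
orientation: [-1.573, 0.003, -0.279]
wrist_force: [-0.2, 0.0, -1.7]
gripper_width: 0.297
t 5.80 move [-0.178 -0.088  0.586] turn [ 0.022  0.009 -0.029]
```

```bash
python3 -m crank '[[-0.1,0,0.6,0,0,0,0.9],[-0.1,0,0.6,0,0,0,0.9],[-0.1,0,0.6,0,0,0,0.9],[-0.1,0,0.6,0,0,0,0.9],[-0.1,0,0.6,0,0,0,0.9]]' 60
python3 -c "
from h import *
st();k=KE('wrist');i=viewer.snapshot('wrist');np.savez('w3.npz',K=k[0],E=k[1])
x0,y0=179,100
cv2.imwrite('pics/w3c.png',cv2.convertScaleAbs(cv2.resize(i[y0:y0+120,x0:x0+160],(800,600),interpolation=2),alpha=1.5))
L=np.array([.546,.1723]);ux=np.array([np.cos(.28),-np.sin(.28)])
print((proj(k,[[*L,.099],[*(L-.031*ux),.175],[*(L-.006*ux),.176],[.5382,.1744,.125]])-[x0,y0])*5)
go([.5162,.1809,.307],-.28)"
```

```text
time: 6.22
tcp_pos: [0.5194, 0.1776, 0.3054]
orientation: [-1.573, 0.001, -0.282]
wrist_force: [0.6, -0.0, -2.3]
gripper_width: 0.301
t 6.22 [0.5194 0.1776 0.3054] [-1.5729e+00  1.3000e-03 -2.8160e-01] F [ 0.58 -0.   -2.28] g 0.301
[[412.20008665 445.08561962]
 [414.89859823 394.47658427]
 [414.85771788 524.86445015]
 [412.34739447 441.64991834]]
t 6.27 move [-0.137 -0.044  0.071] turn [ 0.016 -0.017 -0.008]
```

View pics/w3c.png

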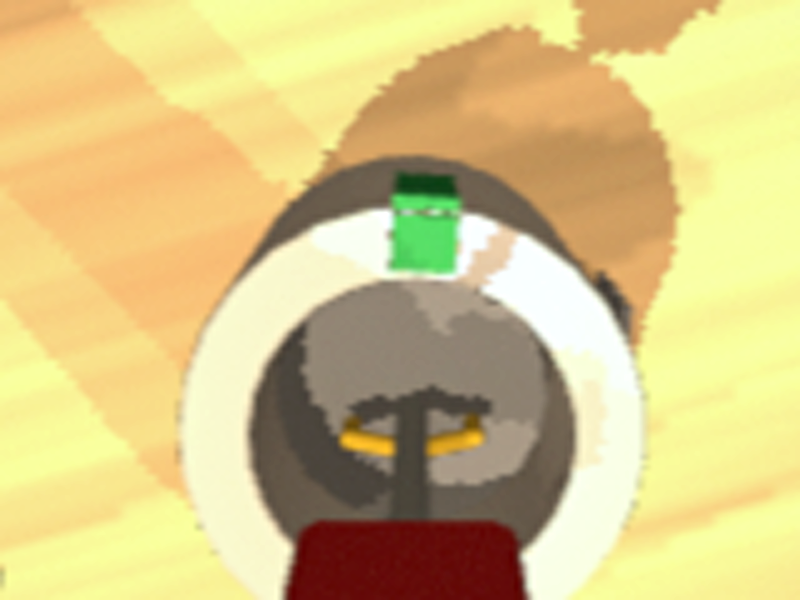

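```bash
python3 -m crank '[[-0.14,0,0.02,0,0,0,0.9],[-0.14,0,0.02,0,0,0,0.9],[-0.14,0,0.02,0,0,0,0.9],[-0.14,0.5,0.02,0,0,0,0.9],[-0.14,1,0.02,0,0,0,0.9],[-0.14,1.5,0.02,0,0,0,0.9],[-0.14,2,0.02,0,0,0,0.9],[-0.14,2.5,0.02,0,0,0,0.9],[-0.14,2.7,0.02,0,0,0,0.9],[-0.14,2.7,0.02,0,0,0,0.9]]' 60
python3 -m crank '[[0,0,0,0,0,0,0.9],[0,0,0,0,0,0,0.9],[0,0,0,0,0,0,0.9]]'
python3 -c "
from h import *
st();go([.546-.032*np.cos(.28),.1723+.032*np.sin(.28),.222],-.28)"
```

```text
time: 7.1
tcp_pos: [0.515, 0.1809, 0.224]
orientation: [-1.573, 0.002, -0.279]
wrist_force: [-0.2, -0.5, -0.7]
gripper_width: 0.297
time: 7.35
tcp_pos: [0.5167, 0.1817, 0.2264]
orientation: [-1.569, -0.002, -0.279]
wrist_force: [-0.4, 0.0, -1.9]
gripper_width: 0.296
t 7.35 [0.5167 0.1817 0.2264] [-1.5694 -0.0017 -0.2791] F [-0.37  0.01 -1.9 ] g 0.296
t 7.35 move [-0.042  0.146 -0.032] turn [-0.013  0.008  0.016]
```

```bash
f(){ grep -E 'tcp|wrist'; }
python3 -m crank '[[0,0.1,0,0,0,0,0.9],[0,0.2,0,0,0,0,0.9],[0,0.27,0,0,0,0,0.9],[0,0.27,0,0,0,0,0.9],[0,0.27,0,0,0,0,0.9]]'|f
python3 -m crank '[[0,0.03,0,0,0,0,0.9],[0,0.06,0,0,0,0,0.9],[0,0.06,0,0,0,0,0.9]]'|f
python3 -m crank '[[0,0.03,0,0,0,0,0.9],[0,0.06,0,0,0,0,0.9],[0,0.06,0,0,0,0,0.9]]'|f
```

```text
tcp_pos: [0.5158, 0.1813, 0.217]
wrist_force: [0.0, -0.5, -0.5]
tcp_pos: [0.5159, 0.1814, 0.2152]
wrist_force: [0.9, 0.2, -1.0]
tcp_pos: [0.5158, 0.1814, 0.2134]
wrist_force: [-0.3, -0.2, -1.3]
```

```bash
f(){ grep -E 'tcp|wrist'; }
python3 -m crank '[[0,0.03,0,0,0,0,0.9],[0,0.05,0,0,0,0,0.9],[0,0.05,0,0,0,0,0.9]]'|f
python3 -m crank '[[0,0.03,0,0,0,0,0.9],[0,0.05,0,0,0,0,0.9],[0,0.05,0,0,0,0,0.9]]'|f
```

```text
tcp_pos: [0.516, 0.1814, 0.2123]
wrist_force: [-0.6, -0.5, 1.3]
tcp_pos: [0.5161, 0.1815, 0.211]
wrist_force: [-1.3, -0.2, 3.6]
```

```bash
f(){ grep -E 'tcp|wrist'; }
python3 -m crank '[[0,0.02,0,0,0,0,0.9],[0,0.04,0,0,0,0,0.9],[0,0.04,0,0,0,0,0.9]]'|f
```

```text
tcp_pos: [0.5161, 0.1815, 0.2099]
wrist_force: [-1.6, -1.3, 6.8]
```

Contact at TCP z about 0.213. I'll raise to 3 mm above the top and enter the loop.

```bash
f(){ grep -E 'tcp|wrist'; }
python3 -m crank '[[0,-0.1,0,0,0,0,0.9],[0,-0.21,0,0,0,0,0.9],[0,-0.21,0,0,0,0,0.9],[0,-0.21,0,0,0,0,0.9]]'|f
python3 -m crank '[[0.07,0,0,0,0,0,0.9],[0.14,0,0,0,0,0,0.9],[0.21,0,0,0,0,0,0.9],[0.28,0,0,0,0,0,0.9],[0.28,0,0,0,0,0,0.9],[0.28,0,0,0,0,0,0.9]]'|f
python3 -c "
from h import *
go([.546-.011*np.cos(.28),.1723+.011*np.sin(.28),.216],-.28)"
```

```text
tcp_pos: [0.5159, 0.1814, 0.2155]
wrist_force: [-0.3, -0.3, -1.0]
tcp_pos: [0.5242, 0.179, 0.2156]
wrist_force: [-0.4, 0.4, -1.3]
t 9.85 move [ 0.393 -0.013 -0.013] turn [ 0.001  0.005 -0.   ]
```

```bash
f(){ grep -E 'tcp|wrist'; }
python3 -m crank '[[0.07,0,0,0,0,0,0.9],[0.14,0,0,0,0,0,0.9],[0.2,0,0,0,0,0,0.9],[0.2,0,0,0,0,0,0.9],[0.2,0,0,0,0,0,0.9]]'|f
python3 -m crank '[[0.07,0,0,0,0,0,0.9],[0.14,0,0,0,0,0,0.9],[0.2,0,0,0,0,0,0.9],[0.2,0,0,0,0,0,0.9],[0.2,0,0,0,0,0,0.9]]'|f
python3 -c "
from h import *
st();i=viewer.snapshot('wrist');b=viewer.snapshot('side')
cv2.imwrite('pics/w4c.png',cv2.convertScaleAbs(np.hstack([cv2.resize(i[110:290,170:350],(400,400),interpolation=2),cv2.resize(b[190:310,140:260],(400,400),interpolation=2)]),alpha=1.5))"
```

```text
tcp_pos: [0.5299, 0.1774, 0.2157]
wrist_force: [-0.6, -0.3, -1.1]
tcp_pos: [0.5357, 0.1757, 0.2157]
wrist_force: [0.1, -0.0, -1.1]
t 10.68 [0.5357 0.1757 0.2157] [-1.5708e+00 -1.0000e-04 -2.7930e-01] F [ 0.1  -0.01 -1.1 ] g 0.295
```

View pics/w4c.png

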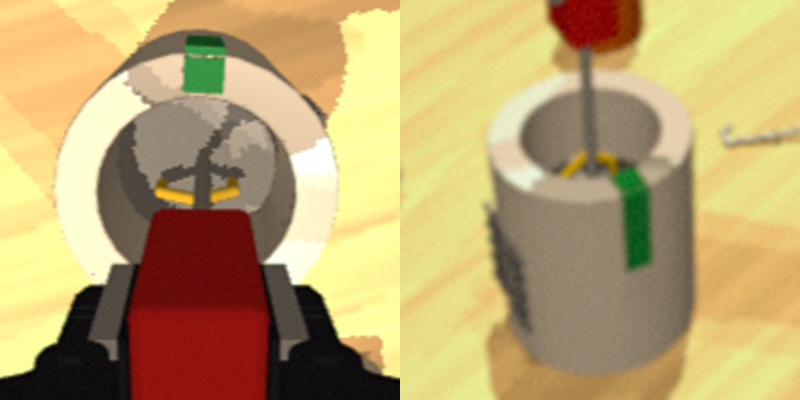

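The hook entered freely, with the rod in front of the loop's middle. Lifting slowly.

```bash
f(){ grep -E 'tcp|wrist'; }
python3 -m crank '[[0,-0.1,0,0,0,0,0.9],[0,-0.2,0,0,0,0,0.9],[0,-0.3,0,0,0,0,0.9],[0,-0.3,0,0,0,0,0.9],[0,-0.3,0,0,0,0,0.9]]' 80|f
python3 -m crank '[[0,-0.05,0,0,0,0,0.9],[0,-0.1,0,0,0,0,0.9],[0,-0.13,0,0,0,0,0.9],[0,-0.13,0,0,0,0,0.9]]'|f
python3 -m crank '[[0,-0.03,0,0,0,0,0.9],[0,-0.06,0,0,0,0,0.9],[0,-0.06,0,0,0,0,0.9]]'|f
```

```text
tcp_pos: [0.5358, 0.1759, 0.2251]
wrist_force: [0.0, 0.4, -2.0]
tcp_pos: [0.5351, 0.1754, 0.2282]
wrist_force: [0.5, -0.3, -4.6]
tcp_pos: [0.535, 0.1753, 0.2298]
wrist_force: [-0.2, -0.9, -7.9]
```

```bash
f(){ grep -E 'tcp|wrist'; }
python3 -m crank '[[0,-0.03,0,0,0,0,0.9],[0,-0.06,0,0,0,0,0.9],[0,-0.09,0,0,0,0,0.9],[0,-0.12,0,0,0,0,0.9]]'|f
python3 -m crank '[[0,-0.03,0,0,0,0,0.9],[0,-0.06,0,0,0,0,0.9],[0,-0.09,0,0,0,0,0.9],[0,-0.12,0,0,0,0,0.9],[0,-0.15,0,0,0,0,0.9],[0,-0.18,0,0,0,0,0.9]]'|f
```

```text
tcp_pos: [0.5351, 0.1754, 0.2338]
wrist_force: [0.3, -1.2, -8.5]
tcp_pos: [0.5352, 0.1755, 0.2394]
wrist_force: [-0.3, -2.6, -8.1]
```

```bash
f(){ grep -E 'tcp|wrist|width'; }
python3 -m crank '[[0,-0.05,0,0,0,0,0.9],[0,-0.1,0,0,0,0,0.9],[0,-0.15,0,0,0,0,0.9],[0,-0.2,0,0,0,0,0.9],[0,-0.25,0,0,0,0,0.9],[0,-0.3,0,0,0,0,0.9],[0,-0.35,0,0,0,0,0.9],[0,-0.4,0,0,0,0,0.9],[0,-0.45,0,0,0,0,0.9],[0,-0.5,0,0,0,0,0.9]]'|f
python3 -m crank '[[0,-0.05,0,0,0,0,0.9],[0,-0.1,0,0,0,0,0.9],[0,-0.15,0,0,0,0,0.9],[0,-0.2,0,0,0,0,0.9],[0,-0.25,0,0,0,0,0.9],[0,-0.3,0,0,0,0,0.9],[0,-0.35,0,0,0,0,0.9],[0,-0.4,0,0,0,0,0.9],[0,-0.45,0,0,0,0,0.9],[0,-0.5,0,0,0,0,0.9]]'|f
python3 -m crank '[[0,-0.05,0,0,0,0,0.9],[0,-0.1,0,0,0,0,0.9],[0,-0.15,0,0,0,0,0.9],[0,-0.2,0,0,0,0,0.9],[0,-0.25,0,0,0,0,0.9],[0,-0.3,0,0,0,0,0.9],[0,-0.35,0,0,0,0,0.9],[0,-0.4,0,0,0,0,0.9],[0,-0.45,0,0,0,0,0.9],[0,-0.5,0,0,0,0,0.9]]'|f
```

```text
tcp_pos: [0.5353, 0.1756, 0.2545]
wrist_force: [-0.9, -2.6, -8.7]
gripper_width: 0.291
tcp_pos: [0.5354, 0.1757, 0.2695]
wrist_force: [-1.3, -3.7, -8.3]
gripper_width: 0.292
tcp_pos: [0.5355, 0.1758, 0.2845]
wrist_force: [-1.5, -2.5, -8.8]
gripper_width: 0.293
```

Steady drag of about 7 N. Continuing to just below the expected stop at TCP z of about 0.315.

```bash
f(){ grep -E 'tcp|wrist'; }
python3 -m crank '[[0,-0.05,0,0,0,0,0.9],[0,-0.1,0,0,0,0,0.9],[0,-0.15,0,0,0,0,0.9],[0,-0.2,0,0,0,0,0.9],[0,-0.25,0,0,0,0,0.9],[0,-0.3,0,0,0,0,0.9],[0,-0.35,0,0,0,0,0.9],[0,-0.4,0,0,0,0,0.9],[0,-0.45,0,0,0,0,0.9],[0,-0.5,0,0,0,0,0.9]]'|f
python3 -m crank '[[0,-0.04,0,0,0,0,0.9],[0,-0.08,0,0,0,0,0.9],[0,-0.12,0,0,0,0,0.9],[0,-0.16,0,0,0,0,0.9],[0,-0.2,0,0,0,0,0.9],[0,-0.24,0,0,0,0,0.9],[0,-0.28,0,0,0,0,0.9],[0,-0.32,0,0,0,0,0.9]]'|f
python3 -m crank '[[0,-0.03,0,0,0,0,0.9],[0,-0.06,0,0,0,0,0.9],[0,-0.06,0,0,0,0,0.9]]'|f
```

```text
tcp_pos: [0.5355, 0.1758, 0.2996]
wrist_force: [-1.9, -2.3, -8.6]
tcp_pos: [0.5356, 0.1758, 0.3091]
wrist_force: [-2.1, -1.7, -8.1]
tcp_pos: [0.5356, 0.1759, 0.311]
wrist_force: [-1.5, -2.4, -8.2]
```

```bash
f(){ grep -E 'tcp|wrist'; }
python3 -m crank '[[0,-0.03,0,0,0,0,0.9],[0,-0.06,0,0,0,0,0.9],[0,-0.06,0,0,0,0,0.9]]'|f
python3 -m crank '[[0,-0.03,0,0,0,0,0.9],[0,-0.05,0,0,0,0,0.9],[0,-0.05,0,0,0,0,0.9]]'|f
```

```text
tcp_pos: [0.5356, 0.1759, 0.3128]
wrist_force: [-2.3, -1.8, -7.7]
tcp_pos: [0.5356, 0.1758, 0.3143]
wrist_force: [-1.0, -2.2, -8.4]
```

```bash
f(){ grep -E 'tcp|wrist'; }
python3 -m crank '[[0,-0.03,0,0,0,0,0.9],[0,-0.03,0,0,0,0,0.9]]'|f
```

```text
tcp_pos: [0.5356, 0.1758, 0.3151]
wrist_force: [-1.2, -2.9, -8.3]
```

```bash
f(){ grep -E 'tcp|wrist'; }
python3 -m crank '[[0,-0.03,0,0,0,0,0.9],[0,-0.03,0,0,0,0,0.9],[0,-0.03,0,0,0,0,0.9]]'|f
```

```text
tcp_pos: [0.5355, 0.1758, 0.3157]
wrist_force: [-0.2, -2.1, -9.0]
```

```bash
f(){ grep -E 'tcp|wrist'; }
python3 -m crank '[[0,-0.03,0,0,0,0,0.9],[0,-0.03,0,0,0,0,0.9]]'|f
```

```text
tcp_pos: [0.5354, 0.1758, 0.3165]
wrist_force: [-0.5, -1.9, -11.6]
```

The force rise shows the stop. Lowering to the clearance height, then backing out.

```bash
f(){ grep -E 'tcp|wrist'; }
python3 -m crank '[[0,0.08,0,0,0,0,0.9],[0,0.16,0,0,0,0,0.9],[0,0.24,0,0,0,0,0.9],[0,0.32,0,0,0,0,0.9],[0,0.4,0,0,0,0,0.9],[0,0.46,0,0,0,0,0.9],[0,0.5,0,0,0,0,0.9],[0,0.5,0,0,0,0,0.9],[0,0.5,0,0,0,0,0.9]]'|f
python3 -m crank '[[-0.06,0,0,0,0,0,0.9],[-0.12,0,0,0,0,0,0.9],[-0.18,0,0,0,0,0,0.9],[-0.24,0,0,0,0,0,0.9],[-0.3,0,0,0,0,0,0.9],[-0.3,0,0,0,0,0,0.9]]'|f
```

```text
tcp_pos: [0.536, 0.1762, 0.3021]
wrist_force: [0.3, -0.2, -1.4]
tcp_pos: [0.5264, 0.1785, 0.3018]
wrist_force: [-0.2, -0.2, -1.6]
```

```bash
f(){ grep -E 'tcp|wrist'; }
python3 -m crank '[[-0.07,0,0,0,0,0,0.9],[-0.14,0,0,0,0,0,0.9],[-0.21,0,0,0,0,0,0.9],[-0.28,0,0,0,0,0,0.9],[-0.35,0,0,0,0,0,0.9],[-0.42,0,0,0,0,0,0.9],[-0.5,0,0,0,0,0,0.9],[-0.5,0,0,0,0,0,0.9],[-0.5,0,0,0,0,0,0.9]]'|f
python3 -c "
from h import *
st();i=viewer.snapshot('wrist');b=viewer.snapshot('side')
cv2.imwrite('pics/w5c.png',cv2.convertScaleAbs(np.hstack([cv2.resize(i[110:290,170:350],(400,400),interpolation=2),cv2.resize(b[170:310,130:270],(400,400),interpolation=2)]),alpha=1.5))"
```

```text
tcp_pos: [0.5124, 0.1825, 0.3018]
wrist_force: [-1.3, -0.4, -1.2]
t 19.95 [0.5124 0.1825 0.3018] [-1.5708e+00 -1.0000e-04 -2.7880e-01] F [-1.3  -0.4  -1.23] g 0.292
```

View pics/w5c.png

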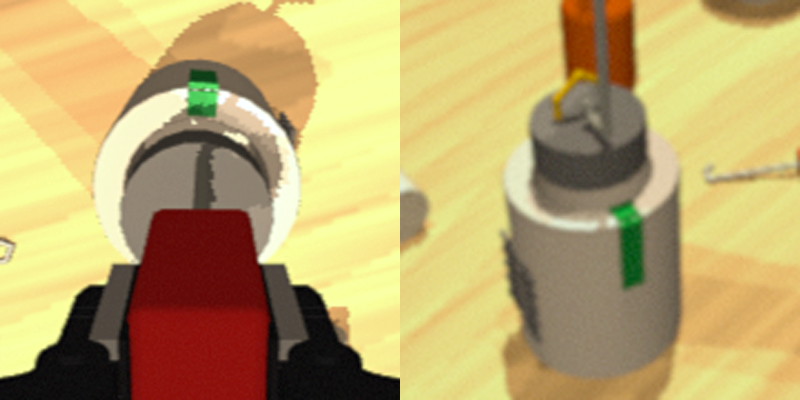

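Cartridge is up and the hook is free of the loop (tip at (580,105) right panel). Raise, then return to the stand.

```bash
f(){ grep -E 'tcp|wrist'; }
python3 -m crank '[[0,-0.3,0,0,0,0,0.9],[0,-0.7,0,0,0,0,0.9],[0,-1.2,0,0,0,0,0.9],[0,-1.6,0,0,0,0,0.9],[0,-1.6,0,0,0,0,0.9],[0,-1.6,0,0,0,0,0.9]]'|f
python3 -c "
from h import *
go([.5363,-.171,.35],-.08)"
```

```text
tcp_pos: [0.513, 0.1826, 0.3508]
wrist_force: [0.3, -1.1, -2.1]
t 20.55 move [  3.994   0.018 -11.116] turn [-0.012 -1.903  0.018]
```

```bash
f(){ grep -E 'tcp|wrist'; }
python3 -m crank '[[0.4,0,-1.1,0,-0.2,0,0.9],[0.8,0,-2.2,0,-0.4,0,0.9],[1.2,0,-3.3,0,-0.6,0,0.9],[1.6,0,-4.4,0,-0.8,0,0.9],[2,0,-5.5,0,-1,0,0.9],[2.4,0,-6.6,0,-1.1,0,0.9],[2.8,0,-7.7,0,-1.3,0,0.9],[3.2,0,-8.8,0,-1.5,0,0.9],[3.6,0,-10,0,-1.7,0,0.9],[4,0,-11.1,0,-1.9,0,0.9]]'|f
python3 -m crank '[[0,0,0,0,0,0,0.9],[0,0,0,0,0,0,0.9],[0,0,0,0,0,0,0.9],[0,0,0,0,0,0,0.9],[0,0,0,0,0,0,0.9]]'|f
python3 -c "
from h import *
st();go([.5363,-.171,.29],-.08)"
```

```text
tcp_pos: [0.5351, -0.1729, 0.3489]
wrist_force: [0.2, -0.5, -1.2]
tcp_pos: [0.5362, -0.1688, 0.3495]
wrist_force: [0.4, -0.7, -1.0]
t 21.80 [ 0.5362 -0.1688  0.3495] [-1.57e+00  7.00e-04 -7.71e-02] F [ 0.41 -0.7  -1.05] g 0.290
t 21.80 move [ 0.012  1.982 -0.075] turn [-0.008  0.028 -0.007]
```

```bash
f(){ grep -E 'tcp|wrist'; }
python3 -m crank '[[0,0.5,-0.07,0,0,0,0.9],[0,1,-0.07,0,0,0,0.9],[0,1.5,-0.07,0,0,0,0.9],[0,2,-0.07,0,0,0,0.9],[0,2.3,-0.07,0,0,0,0.9],[0,2.3,-0.07,0,0,0,0.9],[0,2.3,-0.07,0,0,0,0.9],[0,2.3,-0.07,0,0,0,0.9]]'|f
python3 -c "
from h import *
st();go([.5363,-.171,.15],-.08);k=KE('wrist');i=viewer.snapshot('wrist');b=viewer.snapshot('scene')
print((proj(k,[[.536,-.1685,.125],[.536,-.1685,.145],[.5163,-.1671,.125]])-[170,110])/.45)
cv2.imwrite('pics/w6c.png',cv2.convertScaleAbs(np.hstack([cv2.resize(i[110:290,170:350],(400,400),interpolation=2),cv2.resize(b[110:250,100:240],(400,400),interpolation=2)]),alpha=1.5))"
```

```text
tcp_pos: [0.5367, -0.1726, 0.2817]
wrist_force: [0.9, -0.0, -1.1]
t 22.47 [ 0.5367 -0.1726  0.2817] [-1.571  -0.0016 -0.0794] F [ 0.88 -0.05 -1.13] g 0.295
t 22.47 move [-0.024  4.389  0.054] turn [0.002 0.006 0.016]
[[206.94082537 144.75040065]
 [207.5898651  155.53814513]
 [206.71109326 101.49805948]]
```

View pics/w6c.png

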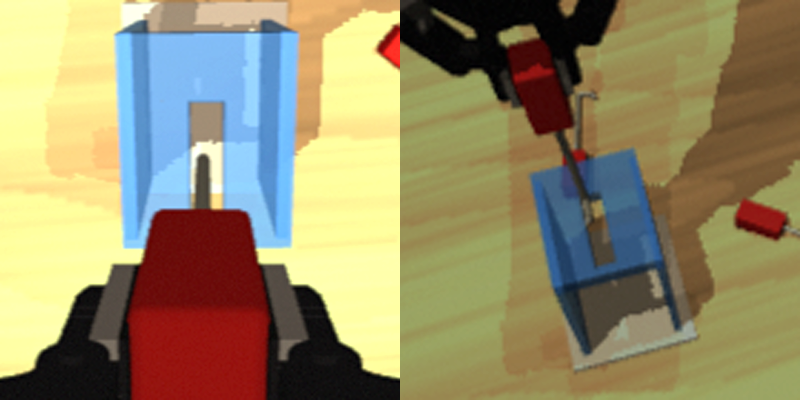

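Rod at x=203 versus the slot centre at 206, so about 1 mm off. Nudging and lowering.

```bash
f(){ grep -E 'tcp|wrist'; }
python3 -m crank '[[0,0,0.05,0,0,0,0.9],[0,0.4,0.05,0,0,0,0.9],[0,0.9,0.05,0,0,0,0.9],[0,1.4,0.05,0,0,0,0.9],[0,1.9,0.05,0,0,0,0.9],[0,2.4,0.05,0,0,0,0.9],[0,2.9,0.05,0,0,0,0.9],[0,3.4,0.05,0,0,0,0.9],[0,3.8,0.05,0,0,0,0.9],[0,3.8,0.05,0,0,0,0.9]]'|f
python3 -m crank '[[0,0.1,0,0,0,0,0.9],[0,0.2,0,0,0,0,0.9],[0,0.3,0,0,0,0,0.9],[0,0.4,0,0,0,0,0.9],[0,0.4,0,0,0,0,0.9],[0,0.4,0,0,0,0,0.9]]'|f
```

```text
tcp_pos: [0.5348, -0.1709, 0.165]
wrist_force: [-0.7, 0.3, -0.9]
tcp_pos: [0.5361, -0.1714, 0.1549]
wrist_force: [-0.0, 1.5, -1.6]
```

```bash
f(){ grep -E 'tcp|wrist'; }
python3 -m crank '[[0,0.04,0,0,0,0,0.9],[0,0.08,0,0,0,0,0.9],[0,0.1,0,0,0,0,0.9],[0,0.1,0,0,0,0,0.9]]'|f
python3 -m crank '[[0,0.03,0,0,0,0,0.9],[0,0.05,0,0,0,0,0.9],[0,0.05,0,0,0,0,0.9]]'|f
```

```text
tcp_pos: [0.536, -0.1713, 0.1517]
wrist_force: [-0.2, -0.1, -0.4]
tcp_pos: [0.5362, -0.1714, 0.1511]
wrist_force: [-2.0, 0.4, 4.2]
```

Seated on the plate (4 N). Open and retreat.

```bash
f(){ grep -E 'tcp|wrist|width'; }
python3 -m crank '[[0,0,0,0,0,0,0.6],[0,0,0,0,0,0,0.5],[0,0,0,0,0,0,0.3],[0,0,0,0,0,0,0.1],[0,0,0,0,0,0,0],[0,0,0,0,0,0,0],[0,0,0,0,0,0,0],[0,0,0,0,0,0,0]]'|f
python3 -m crank '[[0,-0.3,0,0,0,0,0],[0,-0.8,0,0,0,0,0],[0,-1.5,0,0,0,0,0],[0,-2.3,0,0,0,0,0],[0,-3,0,0,0,0,0],[0,-3.8,0,0,0,0,0],[0,-4.5,0,0,0,0,0],[0,-4.5,0,0,0,0,0],[0,-4.5,0,0,0,0,0]]'|f
python3 -c "
from h import *
st();k=KE('wrist');i=viewer.snapshot('wrist');b=viewer.snapshot('side');cv2.imwrite('pics/w7.png',i)
np.savez('w7.npz',K=k[0],E=k[1])
print((proj(k,[[.536,-.1685,.185],[.536,-.1685,.125]])-[170,110])/.45)
cv2.imwrite('pics/w7c.png',cv2.convertScaleAbs(np.hstack([cv2.resize(i[110:290,170:350],(400,400),interpolation=2),cv2.resize(b[90:310,130:350],(400,400),interpolation=2)]),alpha=1.5))"
```

```text
tcp_pos: [0.536, -0.1714, 0.1503]
wrist_force: [-0.6, 0.1, 0.4]
gripper_width: 0.996
tcp_pos: [0.5369, -0.1716, 0.2872]
wrist_force: [0.3, -0.1, -0.6]
gripper_width: 1.002
t 25.90 [ 0.5369 -0.1716  0.2872] [-1.5713 -0.0038 -0.0803] F [ 0.34 -0.1  -0.58] g 1.002
[[206.31568986 177.09039513]
 [204.67344341 141.01269465]]
```

View pics/w7c.png

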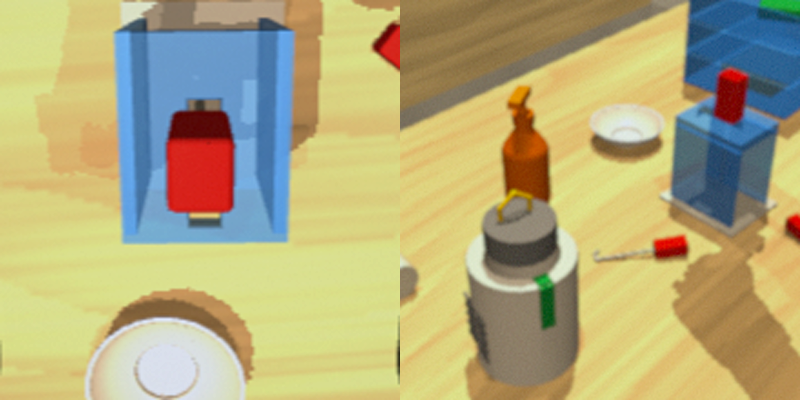

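Hook hangs upright: handle top at (200,179) versus (206,177) predicted, about 2 mm off. The cartridge stands up, and the bottle and dish look unmoved. One numeric check of the loop's height, then hand in.

```bash
python3 -c "
from h import *
from workcell import arm
for z in(.175,.18,.185,.19):print(z,(proj(KE('side'),[[.5455,.1725,z]])[0]-[130,90])/.55+[400,0])
st();print(arm.job_done())"
```

```text
0.175 [513.76928685 204.11016152]
0.18 [513.42039431 199.60024688]
0.185 [513.06856389 195.05235609]
0.19 [512.71375832 190.46600745]
t 26.00 [ 0.5354 -0.1712  0.2849] [-1.5706e+00  1.1000e-03 -8.0100e-02] F [-0.42  0.19  0.02] g 1.000
the job is handed in; nothing more can be done
None
```

The cartridge is drawn up to its stop and left standing, the hook is back in its stand, and I handed the job in at 26 s. No verdict is reported, so success rests on the checks below.

**What I did:** I took the largest hook from the blue stand and felt for the cartridge's top, pressing it with about 8 N. I then caught the loop and drew it up with about 7 N of drag. The pull rose to about 10 N at the stop, under the 14 N limit.

**Last checks:**
- **Cartridge:** The loop's peak is now at about z = 0.185 m, against about 0.102 m at the start. That is 83 mm up by eye, and the hook's travel suggests about 85 mm.
- **Hook:** It hangs upright in the slot, about 2 mm sideways from where I measured it before. I judged its height and tilt only by eye.
- **Bystanders:** The bottle and dish look unmoved. The lint roller was mostly out of the last view, so I did not check it, but the arm never went near it.
- **Robot:** The gripper is open, about 100 mm above the hook, and touches nothing.

**Disagreements:**
- The first estimates of the cartridge's top ranged from z = 0.070 to 0.078 m. The touch gave about 0.079 m.
- TCP readings scattered by about 2 mm between calls.

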